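# Clear the jam and hold the sander's tensioner back

## Task

The belt of this bench sander has been taken off and a new one is about to be slipped on. Take the wooden offcut out of the gap in front of the sprung tensioner arm and leave it lying in the blue scrap tray, then push the arm by its red handle away from its rest position, past the ratchet click and right back to (or almost to) the yellow stop. Finish while still holding it back there against its spring, and leave the glue bottle, the wax tin and the gilt frame corner where they stand.

Things in the scene. Friction and masses are not known exactly. Their poses are not given: they have to be found in the camera images.
- sander: Bench sander, fixed: grey base plate 20 mm thick, spanning x -120..+90 and y -200..+225 mm of its origin (on the bench surface). z up, x across the machine away from the robot, y from the black drive drum towards the tensioner. All of it is at most 95 mm high. Yellow arm stop (16 x 30 mm, top 50 mm over the bench) at x +5, y +162 mm; brass pawl slider at x -85..-118, y +60, top 45 mm.
- pivot (a point): Vertical pivot axis of the tensioner arm, at x -50, y +60 mm in the sander's frame; the point lies 35 mm over the bench, level with the top of the arm, an aluminium bar 18 mm wide and 12 mm thick from here to the handle. A short branch carries the black idler drum (42 mm diameter, top 94 mm over the bench), at rest at x 0, y +80 mm of the sander's frame.
- handle: Red round upright handle at the end of the tensioner arm, 22 mm diameter; origin on its axis at its foot, 35 mm over the bench; the red grip reaches from 43 to 95 mm over the bench. Its axis is 160 mm from the pivot. It moves in a horizontal arc about the pivot; the grip can spin loosely on its own axis.
- tensioner (a joint): Arm angle, rad: 0 at rest (sprung), 0.70 at the yellow stop. At value q the direction pivot to handle is the sander's +y turned about z by 0.35 - q, so q grows as the handle goes to the sander's +x. A push at the handle takes 6 to 10 N. The pawl is lifted 4 mm from 0.14 to 0.36 rad, and has dropped home (the click) by 0.58; at 0.70 about 10 N holds the arm. It does not latch: let go, it springs back.
- pawl (a joint): Brass pawl slider pressed by a spring against the ratchet of the arm: 0 (m) is home, it grows to 0.004 as the tooth of the arm lifts it, and falls back to 0 when the tooth has passed.
- offcut: Brown wooden offcut, 40 mm (x) by 50 mm (y) by 70 mm high, about 80 g, standing loose on the sander's base plate between the tensioner arm and the yellow stop, so that the arm cannot go back. Origin at the centre of its underside, 20 mm over the bench at the start; z up.
- scrap_tray: Blue open scrap tray fixed to the bench, 160 mm (x) by 140 mm (y), 40 mm high, walls and floor 5 mm thick, empty. Origin at the centre of its underside on the bench, z up.
- glue: White glue bottle with orange cap, 60 mm diameter, 130 mm high; origin at the centre of its underside. To be left alone.
- wax: Steel and green wax tin, 76 mm diameter, 60 mm high; origin at the centre of its underside. To be left alone.
- frame_corner: L-shaped corner of a gilt frame lying on the bench, legs 130 mm and 110 mm, 40 mm wide, about 40 mm high; origin on its underside in the middle of the 130 mm leg. To be left alone.
Mind the look-alikes: they are no part of the job. There is more than one size of the offcut; the job needs the middle-sized.

How it is judged:
By the outcome, as a careful person would: the job done as asked, in the order asked, and still so for the second after the job is handed in, while the arm keeps its last pose, push and grip.
It also fails if it takes over 45 s, if anything falls off the work surface, if the arm or the gripper's body presses on something with over 40 N, if the wrist force passes 120 N, or if a joint passes its speed limit or range.

## Robot

A 7-joint arm with a two-finger parallel gripper is mounted at the origin on the work surface. World frame = base frame: x ahead of the robot, y to its left, z up, the work surface at z = 0. Lengths are in mm, angles in rad, forces in N, time in s.
With the tool pointing down it reaches from about 400 to 750 mm from the base axis. Payload 19.5 kg.
Tool frame: the origin (TCP) lies on the front face of the gripper's body, between the roots of the fingers; the fingertips stand 73 mm ahead of it and the grasp point (between the pads) lies 54 mm ahead of it; z points along the fingers, y is the line along which they close (so a half turn about z gives the same grasp; the last joint's range is limited). The gripper opens to 85 mm and grips with 20 to 120 N. Pads are 22 mm wide; open, the fingers measure 114 mm over their backs; the gripper's body (76 mm by 85 mm) begins 54 mm behind the grasp point. The pads swing forward as they close: fully open they stand 13 mm farther back than shut.
Start: joints at [-1.383, 0.707, -0.028, 1.485, 0.022, 0.951, -0.075], TCP at [130.966, 559.867, 303.868] pointing down, gripper open.
Joint ranges: [-2.71, 2.71], [-0.32, 2.16], [-1.57, 1.52], [0, 2.45], [-1.46, 4.6], [0, 2.02], [-2.83, 2.83]. Speed limits (rad/s): [1.89, 1.89, 2.57, 2.57, 3.01, 3.01, 3.01].

## Interface

Orientations are given as a 3x3 rotation matrix whose columns are the frame's x, y, z axes.
In Python, from rig import env gives the robot as it stands. The module is installed in compiled form; this text tells all that it offers.
- The arm moves only by the tool move_arm, never from a script. Its argument "moves" is one flat list of numbers, 5 for each row, row after row: the shift along the tool's x, y, z in m, then the turn about the tool's z in degrees, then the opening, from -1 (shut) to 1 (fully open), so that 0 is half open. A call has 1 to 20 rows; each row shifts and turns the commanded pose from where the row before left it, along the tool's axes as they then stand; what a row does not reach is not made up. A row lasts 1/10 s, in which the tool goes at most 50 mm and 8.59 degrees, less where a joint would pass 70% of its speed; a pose out of reach is approached as far as the arm can. A call is refused whole if a number of a shift passes 0.05 or a number of a turn 8.59, either way. A call with a gripper value outside its range is refused whole. The fingers move at their own pace and stop on an object; "grip_force" is the grip in N (left out, the last holds). Time passes only in rows, so rows that do not move let the fingers close. It gives the time, the measured TCP pose, the force, the opening and the grip force at its end, in the units of the state.
- env.read_state(): the state, without advancing time (a new reading comes with each control period).
- env.read_camera(name): name is "scene" or "top" or "wrist"; returns a dict with "frame" (384x512x3 uint8, blue, green, red), "fov_y" (degrees; the focal length in pixels is half the picture's height over the tangent of half this angle, whatever the lens; pixels are square), "cx", "cy" (the principal point, pixels), "k1" (the pictures are not rectified: a ray, as slopes to the right and down, at radius r is drawn at 1 + k1 r^2 times it, then the intrinsics apply), "R" (3x3) and "t" (3): a world point X has camera coordinates R X + t. Camera axes: x right, y down, z forward; pixel columns grow to the right and rows downward; lengths in mm; the calibration is good to about 2 mm. A picture is of the moment at which its call begins. There is no depth.
- env.sign_off(): hands the job in; it is judged then, once.
The state is a dict: "t": time; "joints": joint angles; "joint_velocities": joint speeds; "effort": joint torques, N m; "tcp_pos": TCP position; "ee_rot": TCP orientation; "ft_force": force on the tool from outside, world axes, zero at the start; "ft_torque": the same for the moment, N m; "finger_gap": finger opening in mm; "gripper_force": force on a finger pad.
Only numpy, scipy, OpenCV 4.12 (cv2) and the standard library are available. Lean on these libraries where they do the work, as an engineer would, in place of code of your own. Each camera call takes 0.05 s, during which the arm holds its last target. There are 200 camera calls.

## Working session

There is one attempt and no reset: what is moved stays moved. The work goes in short steps, Python scripts to look and compute and a tool call to move; the robot and the scene stay as the last step left them, time stands still between calls to the robot, and variables do not carry over. Pictures are saved under pics/ and viewed, at most 10 in all, crops included, and the job is handed in when it is done.

Besides the shell and the picture viewer there is one more tool, called after "Request:" in YAML: its name, and indented under it one key for each argument. move_arm: Moves the arm, as the interface text tells. Its arguments: {"type":"object","properties":{"moves":{"type":"array","items":{"type":"number"}},"grip_force":{"type":"number"}},"required":["moves"]}

```bash
mkdir -p pics; cat > h.py <<'E'
import numpy as np, cv2
from rig import env
def cam(n):
    c=env.read_camera(n); c['R']=np.array(c['R']);c['t']=np.array(c['t']).ravel()
    c['f']=192/np.tan(np.radians(c['fov_y'])/2); return c
def K(c): return np.array([[c['f'],0,c['cx']],[0,c['f'],c['cy']],[0,0,1.]])
def D(c): return np.array([c['k1'],0,0,0.])
def ray(c,p):
    u=cv2.undistortPoints(np.array([[p]],float),K(c),D(c))[0,0]
    return -c['R'].T@c['t'], c['R'].T@np.array([u[0],u[1],1])
def onz(c,p,z):
    o,d=ray(c,p); return o+d*(z-o[2])/d[2]
def proj(c,X):
    return cv2.projectPoints(np.array(X,float).reshape(-1,1,3),cv2.Rodrigues(c['R'])[0],c['t'],K(c),D(c))[0][:,0]
E
python3 - <<'E'
from h import *
for n in('scene','top'):
    c=cam(n); cv2.imwrite(f'pics/{n}0.png',c['frame']); print(n,c['fov_y'],c['k1'],(-c['R'].T@c['t']).round(),c['R'].round(2).tolist())
s=env.read_state(); print(s['t'],s['tcp_pos'],np.round(s['ee_rot'],3).tolist(),s['finger_gap'])
E
```

```text
scene 57.69598722362906 -0.04367948104402405 [774. 340. 916.] [[-0.89, 0.47, 0.01], [0.41, 0.78, -0.48], [-0.23, -0.42, -0.88]]
top 55.004376642939576 -0.0693384618154679 [ 419.  -99. 1155.] [[0.01, -1.0, -0.02], [-0.99, -0.01, -0.11], [0.11, 0.02, -0.99]]
0.1 [130.92233675 559.73808731 303.48012162] [[-0.974, 0.228, -0.0], [0.228, 0.974, -0.001], [-0.0, -0.001, -1.0]] 85.52361818236302
```

View pics/scene0.png

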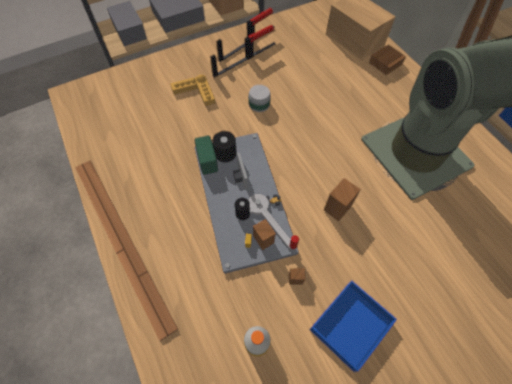

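View pics/top0.png

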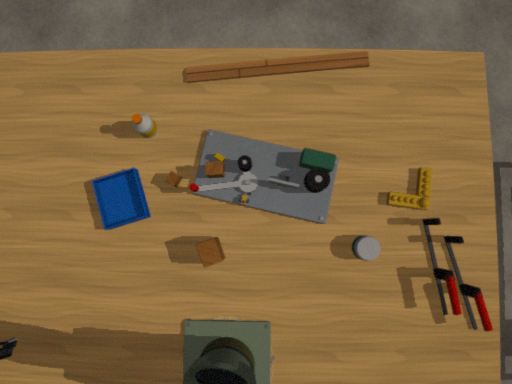

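Top view: sander plate about (190–338, 130–222). Handle red at (194,187), with the drive drum at (317,180) and the tray at (121,198). 
Candidates for the offcut:
- (214,169), on the plate between arm and yellow stop (219,157). This is my choice: middle-sized and in the gap.
- (174,180), small block off the plate.
- (209,251), large block on the bench by the robot.
- The bricks at (390,60) in the scene view and the long strips are not candidates.

Next I'll measure and check a close crop.

```bash
cat > m.py <<'E'
from h import *
def blobs(c,lo,hi,box,mn=6):
    x0,y0,x1,y1=box; hsv=cv2.cvtColor(c['frame'],cv2.COLOR_BGR2HSV)
    m=cv2.inRange(hsv,lo,hi); z=np.zeros_like(m); z[y0:y1,x0:x1]=m[y0:y1,x0:x1]
    n,l,s,ce=cv2.connectedComponentsWithStats(z)
    return [(ce[i].round(1),int(s[i][4]),s[i][:4].tolist(),(l==i).astype('u1')) for i in range(1,n) if s[i][4]>=mn]
E
python3 - <<'E'
from m import *
T=cam('top');S=cam('scene')
def plate(c,box):
    hsv=cv2.cvtColor(c['frame'],cv2.COLOR_BGR2HSV)
    b=max(blobs(c,(95,15,60),(130,110,200),box),key=lambda b:b[1])
    h=cv2.convexHull(max(cv2.findContours(b[3],0,2)[0],key=cv2.contourArea))
    q=cv2.approxPolyDP(h,6,True)[:,0]; print('hull',b[1],q.tolist())
    print([onz(c,p,20)[:2].round().tolist() for p in q])
plate(T,(180,120,350,230)); plate(S,(185,125,310,280))
for n,c,bt,bs in(('top',T,(180,120,350,230),None),('scene',S,(185,125,310,280),None)):
    for nm,lo,hi,z in(('red',(0,170,80),(6,255,255),95),('red2',(172,150,80),(180,255,255),95),('yel',(21,150,120),(32,255,255),50),('brown',(7,110,40),(17,255,170),90)):
        for b in blobs(c,lo,hi,bt,6): print(n,nm,b[0],b[1],b[2],onz(c,b[0],z).round())
for b in blobs(T,(105,150,60),(125,255,255),(80,150,160,240),50): print('tray',b[0],b[1],b[2],onz(T,b[0],20).round(), [onz(T,p,40)[:2].round().tolist() for p in cv2.boxPoints(cv2.minAreaRect(cv2.findNonZero(b[3])))])
a=cv2.resize(T['frame'][125:225,160:300],None,fx=4,fy=4,interpolation=2)
b=cv2.resize(S['frame'][180:280,200:320],None,fx=4,fy=4,interpolation=2)
o=np.zeros((400,560,3),'u1');
cv2.imwrite('pics/c1.png',cv2.resize(np.hstack([a[:, :],b[:,:480]]),None,fx=.76,fy=.76))
E
```

```text
Traceback (most recent call last):
ValueError: max() iterable argument is empty
```

```bash
cat > m2.py <<'E'
from m import *
T=cam('top');S=cam('scene')
h=cv2.cvtColor(T['frame'],cv2.COLOR_BGR2HSV)
print('hsv plate',h[205,285],h[145,225],'wood',h[280,300],'offcut',h[169,214],'arm',h[185,215],'red',h[187,194],'yel',h[157,219],'tray',h[198,121])
def plate(c,box):
    b=max(blobs(c,(0,0,60),(180,70,255),box),key=lambda b:b[1])
    h=cv2.convexHull(max(cv2.findContours(b[3],0,2)[0],key=cv2.contourArea))
    q=cv2.approxPolyDP(h,5,True)[:,0]; print('hull',b[1],q.tolist())
    print([onz(c,p,20)[:2].round().tolist() for p in q])
plate(T,(180,120,350,230)); plate(S,(185,125,310,280))
for n,c,bt in(('top',T,(180,120,350,230)),('scene',S,(185,125,310,280))):
    for nm,lo,hi,z in(('red',(0,190,80),(6,255,255),95),('red2',(172,150,80),(180,255,255),95),('yel',(21,150,120),(32,255,255),50),('brown',(7,110,40),(17,255,170),90)):
        for b in blobs(c,lo,hi,bt,6): print(n,nm,b[0],b[1],b[2],onz(c,b[0],z).round())
for b in blobs(T,(105,150,40),(125,255,255),(80,150,160,240),50): print('tray',b[0],b[1],b[2],onz(T,b[0],20).round(), [onz(T,p,40)[:2].round().tolist() for p in cv2.boxPoints(cv2.minAreaRect(cv2.findNonZero(b[3])))])
a=cv2.resize(T['frame'][125:225,160:300],None,fx=4,fy=4,interpolation=2)
b=cv2.resize(S['frame'][180:280,200:320],None,fx=4,fy=4,interpolation=2)
cv2.imwrite('pics/c1.png',cv2.resize(np.hstack([a,b]),None,fx=.76,fy=.76))
E
python3 m2.py
```

```text
hsv plate [ 75   5 101] [ 0  3 98] wood [ 18 145 141] offcut [ 14 181 107] arm [ 14  20 139] red [  2 255 146] yel [ 23 255 152] tray [106 229 128]
hull 7186 [[208, 130], [337, 158], [325, 222], [193, 193]]
[[719.0, 67.0], [632.0, -339.0], [433.0, -299.0], [518.0, 109.0]]
hull 7383 [[256, 133], [297, 253], [225, 273], [195, 139]]
[[432.0, -295.0], [524.0, 117.0], [720.0, 77.0], [618.0, -364.0]]
top red [193.3 187. ] 46 [190, 183, 8, 8] [529.  95.  95.]
top yel [219.3 156.6] 47 [215, 153, 10, 8] [628.  26.  50.]
top yel [244.2 196.8] 16 [242, 194, 5, 6] [506. -52.  50.]
top brown [226.7 125.6] 121 [213, 120, 29, 14] [714.   1.  90.]
top brown [254.7 128.1] 43 [250, 120, 10, 16] [707. -82.  90.]
top brown [263.9 125.8] 37 [260, 120, 10, 13] [ 714. -109.   90.]
top brown [276.  123.6] 24 [272, 120, 9, 8] [ 721. -145.   90.]
top brown [294.8 127.2] 137 [281, 120, 29, 16] [ 710. -201.   90.]
top brown [312.5 122.2] 12 [310, 120, 6, 5] [ 726. -253.   90.]
top brown [318.6 122.1] 11 [317, 120, 5, 5] [ 727. -271.   90.]
top brown [328.3 126.3] 65 [319, 120, 19, 12] [ 714. -300.   90.]
top br
[... 3086 characters left out ...]
.]
scene brown [276.5 183.5] 6 [275, 181, 4, 6] [491. -64.  90.]
scene brown [287.3 214. ] 7 [286, 211, 3, 7] [511.  31.  90.]
scene brown [263.7 233.6] 408 [254, 220, 21, 29] [593.  51.  90.]
scene brown [303.6 237.4] 41 [297, 228, 13, 21] [508. 107.  90.]
scene brown [298.1 242. ] 15 [297, 237, 3, 10] [527. 111.  90.]
scene brown [291. 270.] 527 [270, 255, 40, 25] [579. 165.  90.]
scene brown [251.  272.2] 198 [230, 264, 41, 16] [667. 125.  90.]
scene brown [226.2 275.7] 6 [225, 275, 4, 2] [724. 105.  90.]
scene brown [228.4 278.5] 11 [225, 277, 7, 3] [723. 113.  90.]
tray [120.4 198.3] 2347 [92, 169, 58, 60] [499. 338.  20.] [[554.0, 429.0], [595.0, 286.0], [443.0, 235.0], [402.0, 375.0]]
```

View pics/c1.png

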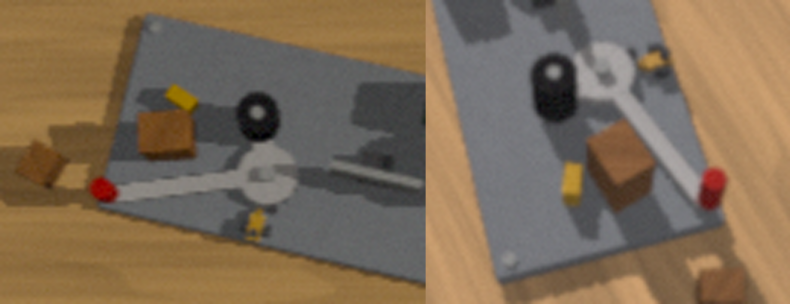

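The crop confirms it: the chosen block stands on the plate between the arm and the yellow stop. The small block lies off the plate on the left. The sander's yaw is about -11.8°, and its origin about (587,-131). That predicts the handle at (527,96), against (529,95) measured. The tool's y axis is already nearly along the sander's y, so I'll move above the offcut and look with the wrist camera.

Request:
move_arm:
  moves: [-0.028,-0.0205,0,0,1,-0.028,-0.0205,0,0,1,-0.028,-0.0205,0,0,1,-0.028,-0.0205,0,0,1,-0.028,-0.0205,0,0,1,-0.028,-0.0205,0,0,1,-0.028,-0.0205,0,0,1,-0.028,-0.0205,0,0,1,-0.028,-0.0205,0,0,1,-0.028,-0.0205,0,0,1,-0.028,-0.0205,0,0,1,-0.028,-0.0205,0,0,1,-0.028,-0.0205,0,0,1,-0.028,-0.0205,0,0,1,-0.028,-0.0205,0,0,1,-0.028,-0.0205,0,0,1,-0.028,-0.0205,0,0,1,-0.028,-0.0205,0,0,1,-0.028,-0.0205,0,0,1,-0.028,-0.0205,0,0,1]
  grip_force: 30

```text
t: 2.3
tcp_pos: [583.6, 31.8, 303.9]
ee_rot: [[-0.974, 0.228, -0.0], [0.228, 0.974, -0.0], [0.0, -0.0, -1.0]]
ft_force: [0.2, 1.3, -0.4]
finger_gap: 85.2
gripper_force: 0.0
```

```bash
python3 - <<'E'
from m import *
s=env.read_state(); print(s['t'],s['tcp_pos'],np.round(s['ee_rot'],3).tolist(),np.round(s['joints'],2))
W=cam('wrist'); print((-W['R'].T@W['t']).round())
for b in blobs(W,(7,120,30),(17,255,170),(0,0,512,384),500):
    r=cv2.minAreaRect(cv2.findNonZero(b[3])); print(b[0],b[1],b[2],[onz(W,p,90)[:2].round().tolist() for p in cv2.boxPoints(r)])
X=np.array([[624,26,50],[527,96,95],[550,-62,35]]); print(proj(W,X).round())
cv2.imwrite('pics/w1.png',W['frame']); np.savez('W.npz',**W)
E
```

```text
2.3 [583.59731785  31.80143807 303.89865   ] [[-0.974, 0.228, -0.0], [0.228, 0.974, -0.0], [0.0, -0.0, -1.0]] [-0.04  0.72 -0.14  1.45  0.11  0.98  1.13]
[516.  47. 374.]
[357.7 134. ] 6060 [311, 82, 115, 169] [[674.0, 67.0], [507.0, 99.0], [530.0, 203.0], [705.0, 188.0]]
[265.6 175.1] 1867 [239, 147, 56, 58] [[562.0, 13.0], [558.0, 61.0], [607.0, 65.0], [611.0, 15.0]]
[490.  207.4] 1336 [446, 190, 66, 39] [[655.0, 215.0], [656.0, 288.0], [700.0, 299.0], [698.0, 222.0]]
[[262. 203.]
 [314. 104.]
 [174. 157.]]
```

View pics/w1.png

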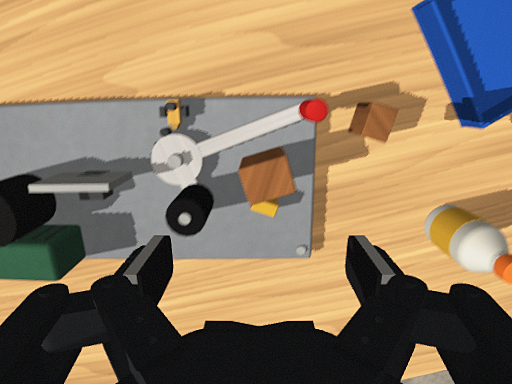

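The wrist view shows the offcut at (266,175), slightly turned against the sander, with the stop behind it at (265,209), the handle at (314,110) and the small decoy at (373,121). I'll get the top-face corners.

```bash
python3 - <<'E'
from m import *
W=dict(np.load('W.npz'))
b=[b for b in blobs(W,(5,110,20),(18,255,190),(230,140,302,212),500)][0]
h=cv2.convexHull(max(cv2.findContours(b[3],0,2)[0],key=cv2.contourArea))
q=cv2.approxPolyDP(h,2.5,True)[:,0]
for p in q: print(p, onz(W,p,90)[:2].round(), onz(W,p,20)[:2].round())
for nm,lo,hi,z in(('red',(0,190,60),(6,255,255),95),('yel',(21,190,90),(32,255,255),50)):
    for b in blobs(W,lo,hi,(150,80,340,230),40): print(nm,b[0],b[1],onz(W,b[0],z).round())
v=cv2.resize(W['frame'][140:220,225:305],None,fx=7,fy=7,interpolation=2); cv2.imwrite('pics/w2.png',v)
E
```

```text
[279 147] [559.  57.] [569.  59.]
[286 157] [570.  62.] [583.  65.]
[295 191] [606.  63.] [628.  67.]
[251 204] [609.  17.] [632.  10.]
[238 172] [574.  13.] [588.   4.]
[242 159] [562.  20.] [573.  13.]
red [313.5 109.7] 462 [532.  95.  95.]
yel [266.  207.8] 136 [631.  29.  50.]
```

View pics/w2.png

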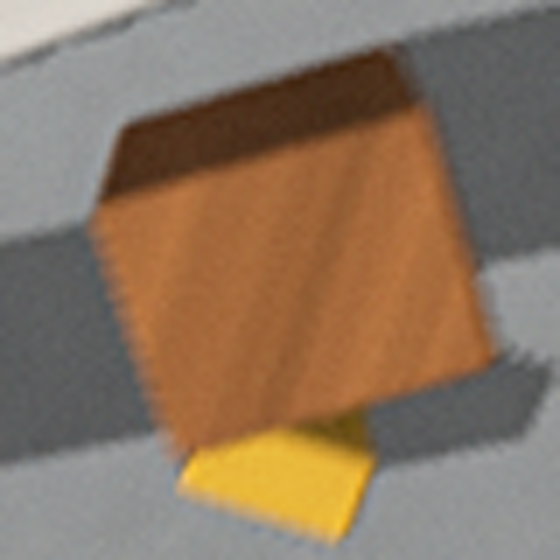

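The top-face corners give a centre of about (588,38), size about 37 x 49, yaw about +5°. That fits 40 x 50 and is the gap block. I'll turn 18°, descend and grip across the 50 mm side, with the tips above the arm's 35 mm.

Request:
move_arm:
  moves: [0,0,0,-6,0.8,0,0,0,-6,0.8,0,0,0,-6,0.8,-0.005,0.006,0.03,0,0.8,0,0,0.03,0,0.8,0,0,0.03,0,0.8,0,0,0.03,0,0.8,0,0,0.02,0,0.8,0,0,0.02,0,0.8,0,0,0.02,0,0.8,0,0,0.009,0,0.8,0,0,0,0,-0.3,0,0,0,0,-0.3,0,0,0,0,-0.3,0,0,0,0,-0.3,0,0,0,0,-0.3,0,0,0,0,-0.3,0,0,0,0,-0.3]
  grip_force: 30

```text
t: 4.15
tcp_pos: [587.6, 39.5, 115.7]
ee_rot: [[-0.996, -0.084, 0.001], [-0.084, 0.996, -0.0], [-0.001, -0.0, -1.0]]
ft_force: [-1.1, -0.7, 7.4]
finger_gap: 49.8
gripper_force: 32.6
```

Request:
move_arm:
  moves: [0,0,-0.01,0,-0.3,0,0,-0.02,0,-0.3,0,0,-0.03,0,-0.3,0,0,-0.03,0,-0.3,0,0,-0.02,0,-0.3,0.0065,0.03,0,0,-0.3,0.0065,0.03,0,0,-0.3,0.0065,0.03,0,0,-0.3,0.0065,0.03,0,0,-0.3,0.0065,0.03,0,0,-0.3,0.0065,0.03,0,0,-0.3,0.0065,0.03,0,0,-0.3,0.0065,0.03,0,0,-0.3,0.0065,0.03,0,0,-0.3,0.0065,0.03,0,0,-0.3,0,0,0,-6,-0.3,0,0,0,-6,-0.3,0,0,0,0,-0.3,0,0,0,0,-0.3]

```text
t: 6.05
tcp_pos: [497.4, 332.7, 225.4]
ee_rot: [[-0.958, -0.286, 0.0], [-0.286, 0.958, 0.0], [-0.0, 0.0, -1.0]]
ft_force: [0.7, 0.1, -1.9]
finger_gap: 50.0
gripper_force: 31.9
```

```bash
python3 - <<'E'
from m import *
W=cam('wrist')
m=max(blobs(W,(100,150,20),(128,255,255),(0,0,512,384),50),key=lambda b:b[1])
q=cv2.approxPolyDP(cv2.convexHull(cv2.findNonZero(m[3])),5,True)[:,0]
print([(p.tolist(),onz(W,p,40)[:2].round().tolist()) for p in q])
S=cam('scene'); m=max(blobs(S,(100,150,20),(128,255,255),(300,270,400,384),50),key=lambda b:b[1])
q=cv2.approxPolyDP(cv2.convexHull(cv2.findNonZero(m[3])),4,True)[:,0]
print([(p.tolist(),onz(S,p,40)[:2].round().tolist()) for p in q])
cv2.imwrite('pics/w3.png',np.hstack([W['frame'][::2,::2],S['frame'][190:382,200:456]]))
E
```

```text
[([345, 96], [403.0, 379.0]), ([338, 239], [527.0, 420.0]), ([193, 231], [558.0, 286.0]), ([181, 100], [445.0, 249.0])]
[([390, 326], [426.0, 386.0]), ([357, 369], [551.0, 425.0]), ([312, 330], [597.0, 304.0]), ([349, 284], [456.0, 255.0])]
```

View pics/w3.png

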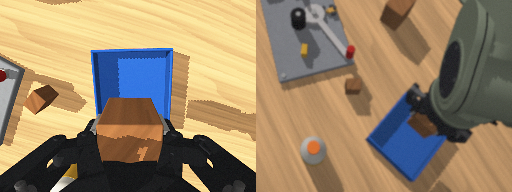

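The wrist view shows the block held above the tray, with the tray square to the tool (yaw about 17°) and the centre close. Lower, release and rise.

Request:
move_arm:
  moves: [0,0,0.03,0,-0.3,0,0,0.03,0,-0.3,0,0,0.03,0,-0.3,0,0,0.02,0,-0.3,0,0,0.006,0,-0.3,0,0,0.005,0,-0.3,0,0,0,0,-0.3,0,0,0,0,0.6,0,0,0,0,0.6,0,0,0,0,0.6,0,0,0,0,0.6,0,0,-0.02,0,0.6,0,0,-0.03,0,0.6,0,0,-0.03,0,0.6,0,0,-0.03,0,0.6,0,0,-0.02,0,0.6]

```text
t: 7.75
tcp_pos: [497.5, 333.1, 236.1]
ee_rot: [[-0.957, -0.29, 0.001], [-0.29, 0.957, 0.001], [-0.002, 0.001, -1.0]]
ft_force: [-0.0, -0.4, 0.6]
finger_gap: 68.1
gripper_force: 0.0
```

```bash
python3 - <<'E'
from m import *
W=cam('wrist');S=cam('scene');T=cam('top'); s=env.read_state(); print(s['t'],np.round(s['joints'],2))
for n,c in(('T',T),('S',S)):
    for b in blobs(c,(0,190,60),(6,255,255),(180,120,350,280) if n=='T' else (280,225,305,255),6): print(n,b[0],b[1],onz(c,b[0],90).round())
cv2.imwrite('pics/w4.png',np.hstack([W['frame'][::2,::2],S['frame'][190:382,200:456]]))
E
```

```text
7.9 [-0.54  0.83 -0.21  1.48  0.2   0.85  1.04]
T [193.3 186.9] 44 [530.  96.  90.]
S [294.1 240.6] 35 [534. 103.  90.]
```

View pics/w4.png

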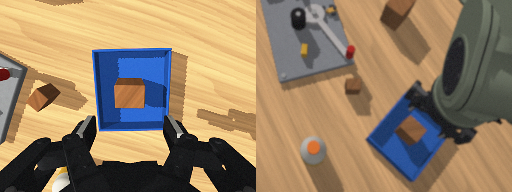

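The offcut now stands in the tray's middle, at (129,92) in the left picture, and the arm is at rest with its handle at about (529,96). Next I'll go over the handle and turn the closing line along the sander's x.

Request:
move_arm:
  moves: [0.0048,-0.0295,0,0,0.6,0.0048,-0.0295,0,0,0.6,0.0048,-0.0295,0,0,0.6,0.0048,-0.0295,0,0,0.6,0.0048,-0.0295,0,0,0.6,0.0048,-0.0295,0,0,0.6,0.0048,-0.0295,0,0,0.6,0.0048,-0.0295,0,0,0.6,0,0,0,8.5,0.6,0,0,0,8.5,0.6,0,0,0,8.5,0.6,0,0,0,8.5,0.6,0,0,0,8.5,0.6,0,0,0,8.5,0.6,0,0,0,8.5,0.6,0,0,0,8.5,0.6,0,0,0,8.5,0.6,0,0,0,8.5,0.6,0,0,0,8.5,0.6,0,0,0,8.5,0.6]

```text
t: 9.9
tcp_pos: [528.6, 95.8, 233.1]
ee_rot: [[-0.078, 0.997, -0.001], [0.997, 0.078, -0.001], [-0.001, -0.001, -1.0]]
ft_force: [1.0, -0.6, 0.4]
finger_gap: 68.0
gripper_force: 0.0
```

Request:
move_arm:
  moves: [0,0,0,8.5,0.6,0,0,0,8.5,0.6,0,0,0,0,0.6,0,0,0,0,0.6]

```text
t: 10.3
tcp_pos: [528.6, 95.9, 233.3]
ee_rot: [[0.206, 0.978, -0.001], [0.978, -0.206, -0.001], [-0.001, -0.001, -1.0]]
ft_force: [-0.5, -0.4, 0.4]
finger_gap: 68.3
gripper_force: 0.0
```

```bash
python3 - <<'E'
from m import *
W=cam('wrist');s=env.read_state(); R=np.array(s['ee_rot']); print(s['t'],np.round(s['joints'],2),s['tcp_pos'],R.round(3).tolist())
for b in blobs(W,(0,190,60),(6,255,255),(0,0,512,384),60):
    p=onz(W,b[0],85); print(b[0],b[1],b[2],p.round(1),'tool shift',(R.T@(p-s['tcp_pos'])).round(1))
cv2.imwrite('pics/w5.png',W['frame'])
E
```

```text
10.35 [-0.42  0.78  0.35  1.72 -0.38  0.71 -0.08] [528.7279531   95.82694773 233.48359613] [[0.207, 0.978, -0.001], [0.978, -0.207, -0.001], [-0.001, -0.001, -1.0]]
[261.6 188.4] 857 [248, 168, 28, 40] [532.1 101.9  85. ] tool shift [  6.7   2.2 148.5]
```

View pics/w5.png

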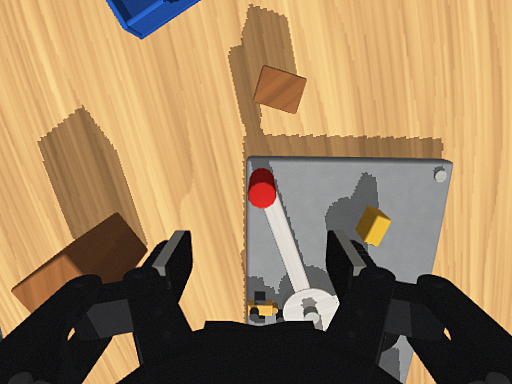

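The wrist view shows the handle top at (262,190) between the finger lines. The small block (280,89), the large block (80,255) and the stop (374,226) are all clear of the descent. Shift 3 mm, descend and grip.

Request:
move_arm:
  moves: [0.003,0.002,0.02,0,0.6,0,0,0.03,0,0.6,0,0,0.03,0,0.6,0,0,0.02,0,0.6,0,0,0.008,0,0.6,0,0,0,0,-0.8,0,0,0,0,-0.8,0,0,0,0,-0.8,0,0,0,0,-0.8,0,0,0,0,-0.8,0,0,0,0,-0.8,0,0,0,0,-0.8,0,0,0,0,-0.8]
  grip_force: 30

```text
t: 11.65
tcp_pos: [531.5, 98.6, 126.7]
ee_rot: [[0.21, 0.978, 0.001], [0.978, -0.21, 0.0], [0.0, 0.001, -1.0]]
ft_force: [-3.4, 1.6, 7.9]
finger_gap: 21.1
gripper_force: 29.4
```

The handle is gripped (gap 21 mm). I'll drive it along the arc to q of about 0.55, then check.

Request:
move_arm:
  moves: [0.0025,0.0076,0,0,-0.8,0.0022,0.0077,0,0,-0.8,0.0018,0.0078,0,0,-0.8,0.0014,0.0079,0,0,-0.8,0.001,0.0079,0,0,-0.8,0.0006,0.008,0,0,-0.8,0.0002,0.008,0,0,-0.8,-0.0002,0.008,0,0,-0.8,-0.0006,0.008,0,0,-0.8,-0.001,0.0079,0,0,-0.8,-0.0014,0.0079,0,0,-0.8,0,0,0,0,-0.8]

```text
t: 12.85
tcp_pos: [617.7, 86.3, 126.7]
ee_rot: [[0.211, 0.978, -0.001], [0.978, -0.211, 0.0], [0.0, -0.001, -1.0]]
ft_force: [-7.0, 0.6, 9.9]
finger_gap: 21.1
gripper_force: 29.7
```

```bash
cat > q.py <<'E'
from m import *
s=env.read_state();p=np.array(s['tcp_pos']);print(s['t'],p.round(1),'ft',np.round(s['ft_force'],1),s['finger_gap'])
d=p[:2]-np.array([552,-62]);a=np.arctan2(-d[0],d[1]);print('r',np.hypot(*d).round(1),'q by tcp',(0.35-a-np.radians(11.8)).round(3))
T=cam('top');S=cam('scene')
cv2.imwrite('pics/q.png',cv2.resize(np.hstack([T['frame'][120:220,170:290],S['frame'][170:270,200:320]]),None,fx=3.3,fy=3.3,interpolation=2))
E
python3 q.py
```

```text
12.85 [617.7  86.3 126.7] ft [-7.   0.6  9.9] 21.078674475749168
r 162.2 q by tcp 0.561
```

View pics/q.png

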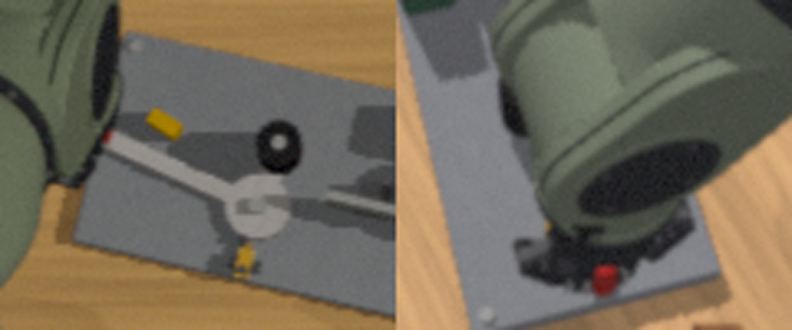

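The picture shows the arm swung to close short of the yellow stop (164,124), with the handle held and a 7 N spring force. I'll go the remaining way in small steps.

Request:
move_arm:
  moves: [-0.0009,0.0039,0,0,-0.8,-0.0009,0.0039,0,0,-0.8,-0.0011,0.0039,0,0,-0.8,-0.0011,0.0038,0,0,-0.8,-0.0006,0.0019,0,0,-0.8,0,0,0,0,-0.8,0,0,0,0,-0.8]

```text
t: 13.65
tcp_pos: [632.9, 78.6, 126.6]
ee_rot: [[0.21, 0.978, -0.002], [0.978, -0.21, 0.0], [0.0, -0.002, -1.0]]
ft_force: [-9.9, 1.3, 11.1]
finger_gap: 21.3
gripper_force: 29.8
```

Request:
move_arm:
  moves: [-0.0006,0.0019,0,0,-0.8,0,0,0,0,-0.8,0,0,0,0,-0.8]

```text
t: 13.95
tcp_pos: [634.6, 77.7, 126.6]
ee_rot: [[0.21, 0.978, -0.002], [0.978, -0.21, 0.0], [0.0, -0.002, -1.0]]
ft_force: [-10.1, 1.5, 9.6]
finger_gap: 21.0
gripper_force: 29.8
```

Force still equals the spring alone, so I'll advance 2 mm more at a time until the stop is felt.

Request:
move_arm:
  moves: [-0.0006,0.0015,0,0,-0.8,0,0,0,0,-0.8,0,0,0,0,-0.8]

```text
t: 14.25
tcp_pos: [635.9, 76.8, 126.6]
ee_rot: [[0.21, 0.978, -0.002], [0.978, -0.21, 0.001], [0.0, -0.002, -1.0]]
ft_force: [-10.9, 1.5, 11.1]
finger_gap: 21.5
gripper_force: 29.8
```

Request:
move_arm:
  moves: [-0.0005,0.0015,0,0,-0.8,0,0,0,0,-0.8,0,0,0,0,-0.8]

```text
t: 14.55
tcp_pos: [637.2, 76.0, 126.6]
ee_rot: [[0.21, 0.978, -0.002], [0.978, -0.21, 0.001], [0.0, -0.002, -1.0]]
ft_force: [-11.0, 2.0, 10.5]
finger_gap: 21.6
gripper_force: 29.8
```

Request:
move_arm:
  moves: [-0.0005,0.0015,0,0,-0.8,0,0,0,0,-0.8,0,0,0,0,-0.8]

```text
t: 14.85
tcp_pos: [638.6, 75.2, 126.6]
ee_rot: [[0.21, 0.978, -0.002], [0.978, -0.21, 0.0], [0.0, -0.002, -1.0]]
ft_force: [-11.7, 1.6, 10.5]
finger_gap: 21.3
gripper_force: 29.8
```

Request:
move_arm:
  moves: [-0.0005,0.0015,0,0,-0.8,0,0,0,0,-0.8,0,0,0,0,-0.8]

```text
t: 15.15
tcp_pos: [639.5, 74.7, 126.5]
ee_rot: [[0.21, 0.978, -0.003], [0.978, -0.21, 0.001], [0.0, -0.004, -1.0]]
ft_force: [-14.3, 1.6, 12.8]
finger_gap: 21.2
gripper_force: 30.4
```

Force has jumped and the motion falls short of the command, so the arm is on the stop. One last look.

```bash
sed -i 's#pics/q.png#pics/q2.png#' q.py; sed -i 's/S\[.frame.\]\[170:270,200:320\]/T["frame"][150:250,60:180]/' q.py; python3 q.py
```

```text
15.15 [639.5  74.7 126.5] ft [-14.3   1.6  12.8] 21.229930195121185
r 162.3 q by tcp 0.713
```

View pics/q2.png

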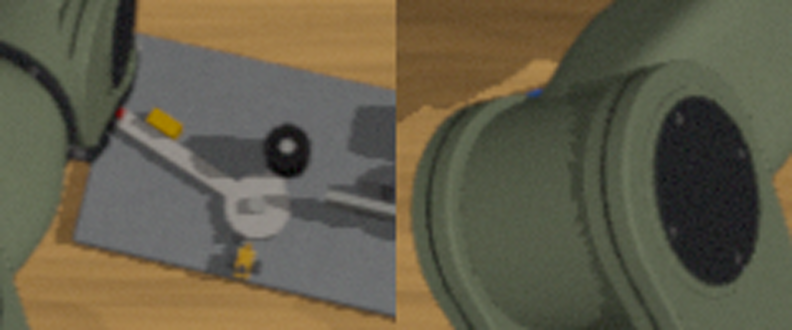

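The arm lies against the yellow stop at (164,124), the pawl (245,258) is home, and the handle is still gripped. Handing in.

```bash
python3 -c "
from rig import env
print(env.sign_off())"
```

```text
the job is handed in; nothing more can be done
None
```

The offcut is standing in the blue scrap tray, and I handed the job in at about 15 s with the tensioner arm pushed past the click and held against the yellow stop by its red handle; the glue bottle, wax tin and frame corner were not touched.

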